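# Lock the glue pot into its bench warmer and switch the heat on

## Robot

A 7-joint arm with a two-finger parallel gripper is mounted at the origin on a cart in front of the work surface, level with it; the furniture and walls round the work are solid. World frame = base frame: x ahead of the robot, y to its left, z up, the work surface at z = 0. Lengths are in m, angles in rad, forces in N, time in s.
With the tool pointing down it reaches from about 0.425 to 0.95 m from the base axis. Payload 4.7 kg.
Tool frame: the origin (TCP) lies between the finger pads; the fingertips stand 25 mm ahead of it and the grasp point (between the pads) lies 6 mm ahead of it; z points along the fingers, y is the line along which they close (so a half turn about z gives the same grasp; the last joint's range is limited). The gripper opens to 85 mm and grips with 20 to 120 N. Pads are 22 mm wide; open, the fingers measure 114 mm over their backs; the gripper's body (76 mm by 85 mm) begins 54 mm behind the grasp point. The pads swing forward as they close: fully open they stand 13 mm farther back than shut.
Start: joints at [1.264, 0.469, -0.049, 1.532, 0.024, 1.141, -0.082], TCP at [0.185, -0.649, 0.256] pointing down, gripper open.
Joint ranges: [-2.59, 2.59], [-0.33, 1.99], [-1.39, 1.29], [0.1, 2.45], [-1.04, 4.18], [0.21, 1.99], [-2.66, 2.66]. Speed limits (rad/s): [2.57, 2.57, 3.14, 3.14, 3.14, 3.14, 3.14].

## Interface

Orientations are given as a 3x3 rotation matrix whose columns are the frame's x, y, z axes.
In Python, from rig import * gives the robot as it stands. Calls block until the motion is done:
- movep(position, orientation): joint-space move of the TCP to a pose.
- move_l(position, attitude=None, feed=0.15, until_force=None): straight line of the TCP; attitude=None keeps the orientation; feed is the mean speed in m/s. With until_force (N) it stops when the force on the tool has changed by that much, and returns True; else False.
- move_joints(angles): joint-space move.
- command_gripper(opening, newtons=None): finger opening in m; newtons is the grip in N (None keeps the last); returns when the fingers have stopped.
- sleep(seconds).
- inverse_kinematics(position, orientation): joint angles nearest the present ones, or None.
- sense(): the state.
- camera(name): name is "scene" or "top" or "wrist"; returns (picture, depth): 384x512x3 uint8, red, green, blue; 384x512 float32, m along the optical axis (not along the pixel's ray), 0 where there is no reading.
- camera_params(name): a dict with "K" (3x3 intrinsics, pixels), "position" and "rotation" of the camera in the world; the wrist camera has in their place "tool_from_camera" (4x4, takes a point from camera to tool coordinates, whose origin is the TCP and whose axes are the flange's). Camera axes: x right, y down, z forward; pixel columns grow to the right and rows downward; lengths in m; the calibration is good to about 2 mm. A picture is of the moment at which its call begins: read the wrist's pose just before it. camera_params takes no time and is no camera call.
A pose or a line that the arm cannot do raises Unreachable and nothing moves.
- finish_job(): hands the job in; it is judged then, once.
The state is a dict: "time_s": time; "joint_pos": joint angles; "qd": joint speeds; "joint_efforts": joint torques, N m; "position": TCP position; "tcp_rot": TCP orientation; "wrist_force": force on the tool from outside, world axes, zero at the start; "ft_torque": the same for the moment, N m; "finger_gap": finger opening in m; "gripper_force": force on a finger pad.
Only numpy, scipy, OpenCV 4.12 (cv2) and the standard library are available. Lean on these libraries where they do the work, as an engineer would, in place of code of your own. Each camera call takes 0.05 s, during which the arm holds its last target. There are 200 camera calls.

## Task

Get the glue warmer going: set the steel inner pot into the warmer's ring, find the slots with its two pins, press it down against the spring, twist it clockwise to the stop and let it spring up into its lock so that it holds by itself. Feel your way in rather than forcing it, as the pins and the ring bend if they are jammed or rammed. Only when the pot is locked, push the warmer's toggle switch over to on; leave the other things on the bench where they are.

Things in the scene. Friction and masses are not known exactly. Their poses are not given: they have to be found in the camera images.
- warmer: grey electric glue warmer, a flat box 130x214 mm, 66 mm high, fixed to the bench. Origin on the bench surface under the axis of the pot's well; z up, x points from the operator's side to the back; the box spans x = -65..65, y = -148..66 mm. A brass ring stands round the well, clamped in by hand: it does not turn in use, but its angle differs each time.
- well (a point): point on the well's axis at the ring's upper rim, 90 mm above the bench. Ring: bore 63 mm, outer diameter 80 mm. Two slots 10.5 mm wide, opposite one another, open upward at the rim and go right through its wall. The line through both slots is turned by up to 20 degrees, either way, from the warmer's x axis; it is not measured: look for it or feel for it.
- channel (a point): point on the well's axis 76 mm above the bench, where the J-shaped slots run sideways: from each slot's foot a channel (floor at 69.5 mm, roof at 80 mm above the bench) leads clockwise, seen from above, to a stop; there the roof rises to 84 mm in a lock notch 10 mm wide. From slot centre to notch centre is 38 degrees (0.66 rad).
- hot_plate_top (a point): top of the sprung hot plate in the well, on its axis, 56.8 mm above the bench when free, pressed down by the pot's foot (spring 0.8 N per mm). The foot meets it when the pins are 5 mm below resting on the rim; the spring gives about 8 N with the pins in the notches and 13.5 N with them on the channel floor.
- pot: steel inner pot, loose, 0.2 to 0.3 kg, upright on the bench: 60 mm outside diameter (foot chamfered 2.5 mm), rim bead 65 mm across at 60 mm height, 94 mm high with its handle. Origin: centre of the underside; z up. Two steel pins, 8 mm thick, stick out 8 mm from the wall at its +x and -x, straight below the ends of the wooden grip. A half turn makes no difference.
- pot_handle (a point): centre of the pot's wooden grip, 86 mm above the underside, axes as the pot: the grip lies along x over the mouth, 46 mm long, 12 mm wide (y), 16 mm high, on a fixed steel stirrup 74 mm wide over its legs; 18 mm are free between grip and rim
- pot_pins (a point): point on the pot's axis at the height of the pins' axis, 32 mm above the underside. It stands 94 mm above the bench when the pins rest on the ring's rim, about 87 mm with the pins in the slots and the pot let go, 73.5 mm pressed down on the channel floor, 80 mm when locked
- switch (a joint): angle of the warmer's steel toggle switch: 0 = off, leaning to the operator's side (the warmer's -x), 0.84 rad = on, leaning to the back (+x); it stays where it is left; about 2 N at its tip move it
- switch_pivot (a point): pivot of the toggle, 68 mm above the bench, at x = 0, y = -105 mm of the warmer's frame
- switch_tip (a point): centre of the toggle's 10 mm ball end, 32 mm from the pivot; it stands about 97 mm above the bench
- spool_clamp_1: wooden spool clamp lying on its side (two wooden discs on a bolt, 27x89x27 mm); a bystander
- spool_clamp_2: second wooden spool clamp, lying (27x95x27 mm); a bystander
- glue_brush: small brush lying flat, 15x146x12 mm; a bystander
- peg_1: black violin peg lying flat, 21x75x11 mm; a bystander
- peg_2: second black violin peg lying flat, 21x75x11 mm; a bystander
- bridge: half-cut violin bridge lying flat, 36x43x4 mm; a bystander
- rosin: round amber-brown cake, 43 mm across, 16 mm high; a bystander
There are look-alikes about, which are no part of the job. Leave any purple look-alike of the pot alone.

How it is judged:
On the way, in this order (a step that is already met when the one before it is completed fails the run):
1. the pot is in the ring with its pins down in the slots, the switch still off (horizontal distance between pot_pins and well below 0.004 m and z of pot_pins in the frame of warmer below 0.0765 m and value of joint switch below 0.3 rad), for 0.05 s.
2. the pot has been twisted to the stop and has sprung up into the lock, let go, the switch still off (horizontal distance between pot_pins and well below 0.004 m and z of pot_pins in the frame of warmer between 0.0782 and 0.0818 m and angle between pot's own z axis and vertical below 0.06 rad and value of joint switch below 0.3 rad and contact force between the fingers and pot below 0.1 N), for 0.2 s.
At the end, for the whole second after the job is handed in: The pot stands upright in the ring (axis within 4 mm of the well's, tilt under 0.06 rad), its pins held up in the lock notches (pins' axis 78.2 to 81.8 mm above the bench), at rest; the toggle is on (over 0.65 rad) (horizontal distance between pot_pins and well below 0.004 m and z of pot_pins in the frame of warmer between 0.0782 and 0.0818 m and angle between pot's own z axis and vertical below 0.06 rad and value of joint switch above 0.65 rad and linear speed of pot below 0.02 m/s); the robot touches nothing.
It fails at once if the pot is jammed or rammed into the warmer with more than 40 N (contact force between pot and warmer above 40 N).
It fails at once if a bystander on the bench is shifted by more than 30 mm (distance of any of spool_clamp_1, spool_clamp_2, glue_brush, peg_1, peg_2, bridge, rosin from where it was at the start of the episode above 0.03 m).
It also fails if it takes over 67 s, if anything falls off the work surface, if the arm or the gripper's body presses on something with over 40 N, if the wrist force passes 120 N, or if a joint passes its speed limit or range.

## Working session

There is one attempt and no reset: what is moved stays moved. The work goes in short steps, each a Python script; the robot and the scene stay as the last script left them, time stands still between calls to the robot, and variables do not carry over. Pictures are saved under pics/ and viewed, at most 10 in all, crops included, and the job is handed in when it is done.

```bash
ls; mkdir -p pics; python3 - <<'E'
from rig import *
import cv2,numpy as np
s=sense();print(s['time_s'],s['position'],s['tcp_rot'],s['finger_gap'])
for n in ['scene','top','wrist']:
    p,d=camera(n);np.savez('pics/%s0.npz'%n,p=p,d=d);c=camera_params(n);print(n,c)
    cv2.imwrite('pics/%s0.png'%n,cv2.resize(p[:,:,::-1],(768,576),interpolation=cv2.INTER_CUBIC))
E
```

```text
pics
0.0 [ 0.18497943 -0.64859009  0.25524158] [[ 9.61647707e-01  2.74286926e-01 -6.07591453e-04]
 [ 2.74287592e-01 -9.61645825e-01  1.90395205e-03]
 [-6.20586298e-05 -1.99758592e-03 -9.99998003e-01]] 0.08551392921865753
scene {'K': array([[473.59820515,   0.        , 264.78936294],
       [  0.        , 473.59820515, 194.03411605],
       [  0.        ,   0.        ,   1.        ]]), 'position': array([-0.09659495,  0.88820243,  0.99979322]), 'rotation': array([[-0.82166142, -0.34683134,  0.4523058 ],
       [-0.56965132,  0.52647401, -0.63112795],
       [-0.01923229, -0.77623008, -0.63015631]])}
top {'K': array([[411.09840711,   0.        , 259.84491722],
       [  0.        , 411.09840711, 193.75906487],
       [  0.        ,   0.        ,   1.        ]]), 'position': array([ 0.39204396, -0.01205556,  1.19127364]), 'rotation': array([[-0.02534959, -0.9913371 ,  0.12887266],
       [-0.99956997,  0.02703616,  0.01135435],
       [-0.01474021, -0.12852941, -0.99159615]])}
wrist {'K': array([[330.19853245,   0.        , 255.85111178],
       [  0.        , 330.19853245, 192.39745248],
       [  0.        ,   0.        ,   1.        ]]), 'tool_from_camera': array([[ 5.42987745e-04, -9.54585005e-01, -2.97938205e-01,
         7.53123485e-02],
       [ 9.99999839e-01,  5.66797474e-04,  6.48217890e-06,
         7.23176213e-04],
       [ 1.62682831e-04, -2.97938161e-01,  9.54585159e-01,
        -1.17471493e-01],
       [ 0.00000000e+00,  0.00000000e+00,  0.00000000e+00,
         1.00000000e+00]])}
```

View pics/top0.png

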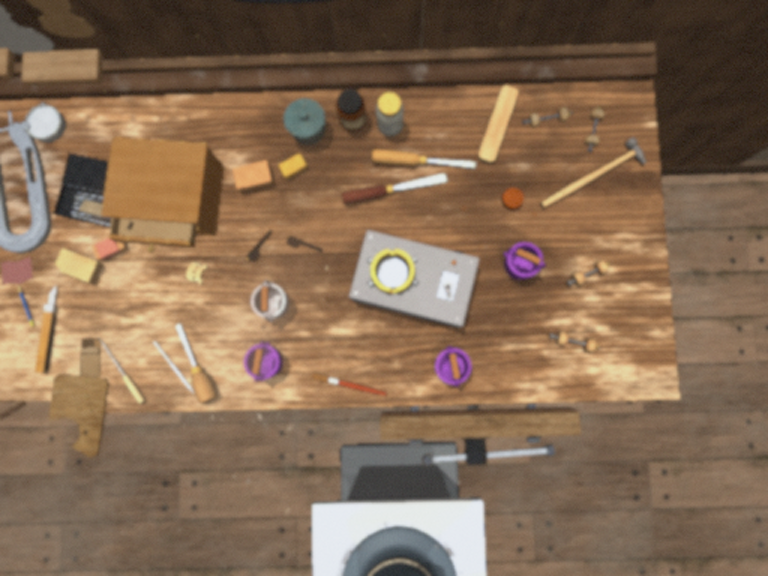

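View pics/scene0.png

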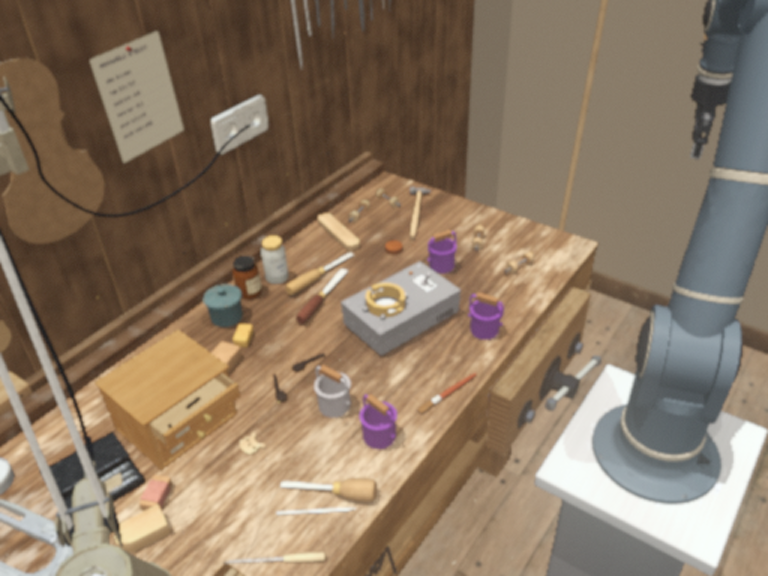

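The pot could be the grey steel one at (268,300) in the top view. The look-alikes are purple, at (264,362), (453,367) and (524,260). By the description I choose the grey one. The warmer's ring is at (392,271) and the toggle at about (448,288). Next are the rough positions, then close wrist views.

```bash
cat > h.py <<'E'
from rig import *
import cv2,numpy as np
def R(yaw):
    c,s=np.cos(yaw),np.sin(yaw)
    return np.array([[c,s,0],[s,-c,0],[0,0,-1.]])
def campose(n,s=None):
    c=camera_params(n)
    if n!='wrist': return c['K'],np.array(c['position']),np.array(c['rotation'])
    T=np.array(c['tool_from_camera']);Rt=np.array(s['tcp_rot'])
    return c['K'],np.array(s['position'])+Rt@T[:3,3],Rt@T[:3,:3]
def ray(P,uv,z):
    K,o,Rc=P; uv=np.atleast_2d(np.asarray(uv,float))
    d=np.c_[uv,np.ones(len(uv))]@np.linalg.inv(K).T@Rc.T
    return o+d*((z-o[2])/d[:,2])[:,None]
def shot(name):
    s=sense();P=campose('wrist',s);p,d=camera('wrist')
    np.savez('pics/%s.npz'%name,p=p,d=d,K=P[0],o=P[1],R=P[2])
    cv2.imwrite('pics/%s.png'%name,cv2.resize(p[:,:,::-1],(768,576),interpolation=cv2.INTER_CUBIC))
    return P,p,d
def load(name):
    f=np.load('pics/%s.npz'%name);return (f['K'],f['o'],f['R']),f['p'],f['d']
E
python3 - <<'E'
from h import *
P=campose('top')
pot=ray(P,[268/1.5,298/1.5],0.086)[0];ring=ray(P,[392/1.5,271/1.5],0.09)[0];tip=ray(P,[448/1.5,288/1.5],0.09)[0]
print(pot,ring,tip)
c=ray(P,np.array([[370,232],[478,257],[463,325],[350,297]])/1.5,0.066);print(c)
for nm,t in [('potw',pot),('warw',(ring*2+tip)/3)]:
    movep(np.array([t[0]+0.03,t[1],0.27]),R(0.)); shot(nm); s=sense(); print(s['time_s'],s['joint_pos'],s['wrist_force'])
for y in np.arange(-3,3.1,.5):
    q=inverse_kinematics(np.array([ring[0],ring[1],.2]),R(y)); print(y, None if q is None else np.round(q,2))
E
```

```text
[0.52826827 0.22129393 0.086     ] [ 0.57086093 -0.00438969  0.09      ] [ 0.53710007 -0.10432965  0.09      ]
[[ 0.64948518  0.03487482  0.066     ]
 [ 0.59655345 -0.16389867  0.066     ]
 [ 0.47147259 -0.1311022   0.066     ]
 [ 0.52848811  0.07426534  0.066     ]]
3.5083 [ 0.22986634  0.49891818 -0.94853618  1.66326946  0.42979264  1.20413332
 -2.39108858] [0.35313668 0.02238762 0.8103762 ]
4.575 [ 0.67726688  0.47968046 -0.95043808  1.68637884  0.41499075  1.19209614
 -1.94371078] [-0.50743479  0.58617117  0.53653976]
-3.0 [ 0.75  0.64 -1.18  1.8   0.65  1.15  1.07]
-2.5 [ 0.75  0.64 -1.18  1.8   0.65  1.15  1.57]
-2.0 [ 0.75  0.64 -1.18  1.8   0.65  1.15  2.07]
-1.5 [-0.85  0.58  1.12  1.89 -0.6   1.06 -2.56]
-1.0 [-0.03  0.36 -0.05  1.85  0.02  0.94 -2.66]
-0.5 [ 0.54  0.48 -0.81  1.81  0.4   1.02 -2.5 ]
0.0 [ 0.61  0.52 -0.92  1.81  0.47  1.05 -2.06]
0.5 [ 0.68  0.56 -1.03  1.81  0.54  1.09 -1.62]
1.0 [ 0.73  0.62 -1.13  1.8   0.62  1.13 -1.18]
1.5 [ 0.78  0.69 -1.24  1.8   0.71  1.19 -0.76]
2.0 [ 0.82  0.76 -1.35  1.8   0.79  1.25 -0.33]
2.5 [ 0.83  0.79 -1.37  1.8   0.81  1.27  0.16]
3.0 [ 0.83  0.79 -1.38  1.8   0.82  1.28  0.65]
```

View pics/potw.png

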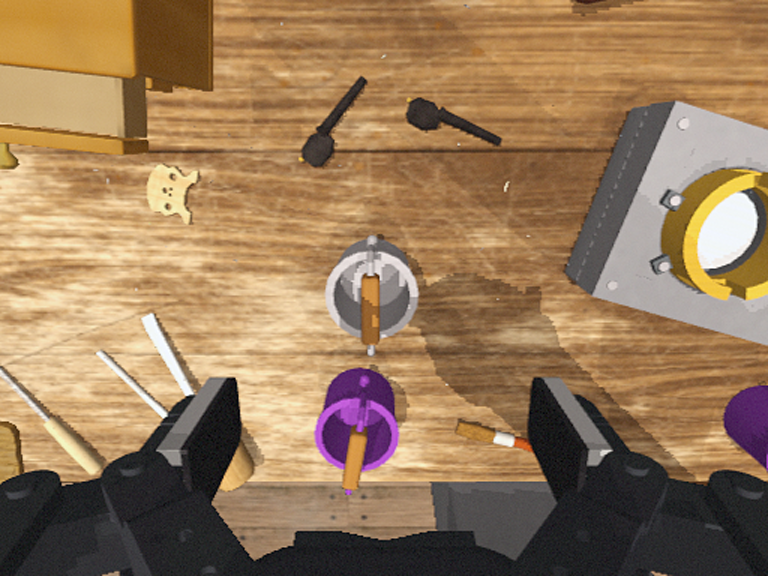

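View pics/warw.png

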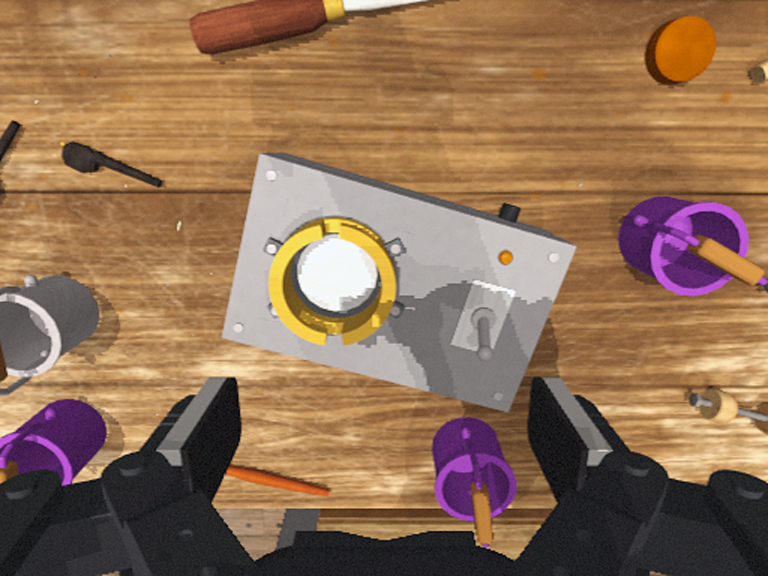

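potw shows the grey pot at (371,295), with its grip running from (371,277) to (370,343). warw shows the ring at (333,280), with slots near (331,222) and (334,340), and the toggle at about (485,335) leaning toward the robot. Next I measure both precisely.

```bash
cat > m.py <<'E'
from h import *
def cloud(P,d):
    K,o,Rc=P;v,u=np.mgrid[:384,:512];q=np.stack([(u-K[0,2])/K[0,0]*d,(v-K[1,2])/K[1,1]*d,d],-1)
    return q@Rc.T+o
def circ(xy):
    from scipy.optimize import least_squares
    r=least_squares(lambda p:np.hypot(xy[:,0]-p[0],xy[:,1]-p[1])-p[2],[*xy.mean(0),.04],loss='soft_l1',f_scale=.001);return r.x
def ring(nm):
    P,p,d=load(nm);C=cloud(P,d);hsv=cv2.cvtColor(p,cv2.COLOR_RGB2HSV)
    m=(hsv[...,0]>18)&(hsv[...,0]<32)&(hsv[...,1]>150)&(hsv[...,2]>90)
    n,l,st,ce=cv2.connectedComponentsWithStats(m.astype(np.uint8))
    rim=m&(abs(C[...,2]-.09)<.006); print('rim n',rim.sum(),'z med',np.median(C[rim][:,2]))
    c0=ray(P,[[333/1.5,280/1.5]],.09)[0] if nm=='warw' else np.median(C[rim],0)
    v,u=np.nonzero(rim);w=ray(P,np.c_[u,v],.09);k=np.hypot(*(w-c0)[:,:2].T)<.05;w=w[k]
    c=c0[:2]
    for _ in range(5):   # outer edge: farthest in each angle bin; inner nearest
        a=np.arctan2(w[:,1]-c[1],w[:,0]-c[0]);r=np.hypot(*(w[:,:2]-c).T);b=((a+np.pi)/(2*np.pi)*72).astype(int)%72
        out=np.array([w[b==i][r[b==i].argmax(),:2] for i in range(72) if (b==i).any()]);f=circ(out);c=f[:2]
    print('centre',c,'R',f[2])
    # polar profile at rim
    th=np.radians(np.arange(-180,180,1.)); K,o,Rc=P
    prof=[]
    for rr in (.034,.036,.038):
        X=np.c_[c[0]+rr*np.cos(th),c[1]+rr*np.sin(th),np.full(len(th),.09)]
        q=(X-o)@Rc;uv=(q[:,:2]/q[:,2:])*[K[0,0],K[1,1]]+[K[0,2],K[1,2]]
        uv=uv.astype(np.float32)
        prof.append(cv2.remap(p.astype(np.float32),uv[:,0],uv[:,1],cv2.INTER_LINEAR)[:,0] if 0 else cv2.remap(p.astype(np.float32),uv[:,:1].copy(),uv[:,1:].copy(),cv2.INTER_LINEAR)[:,0])
    return c,np.degrees(th),np.array(prof),P,C,p
E
python3 - <<'E'
from m import *
c,th,pr,P,C,p=ring('warw')
for k in range(len(th)):
    if abs(th[k])<16 or abs(th[k])>164: print(int(th[k]),pr[:,k,0].astype(int),pr[:,k,2].astype(int))
# warmer box top edges
K,o,Rc=P
m=(abs(C[...,2]-.066)<.004)&(p.astype(int).max(-1)-p.min(-1)<40)
n,l,st,ce=cv2.connectedComponentsWithStats(m.astype(np.uint8));i=st[1:,4].argmax()+1
v,u=np.nonzero(l==i);w=ray(P,np.c_[u,v],.066)[:,:2].astype(np.float32);r=cv2.minAreaRect(w);print(r,cv2.boxPoints(r),st[i])
# pot
P,p,d=load('potw');C=cloud(P,d);near=np.hypot(C[...,0]-.528,C[...,1]-.221)<.06
hsv=cv2.cvtColor(p,cv2.COLOR_RGB2HSV)
g=near&(C[...,2]>.075)&(hsv[...,1]>100);v,u=np.nonzero(g);print('grip',len(v),C[g][:,2].min(),C[g][:,2].max(),np.median(C[g][:,2]))
w=ray(P,np.c_[u,v],.094)[:,:2].astype(np.float32);print(cv2.minAreaRect(w),cv2.boxPoints(cv2.minAreaRect(w)))
b=near&(abs(C[...,2]-.06)<.004);v,u=np.nonzero(b);w=ray(P,np.c_[u,v],.06)[:,:2]
hull=cv2.convexHull(w.astype(np.float32))[:,0];print('rim',circ(hull),len(hull))
E
```

```text
rim n 1943 z med 0.08984783218965853
centre [ 0.57371557 -0.00373497] R 0.03964075493380082
-180 [186 184 185] [181 177 177]
-179 [187 184 185] [182 178 176]
-178 [186 185 184] [181 178 175]
-177 [186 185 183] [181 178 175]
-176 [186 185 183] [181 179 176]
-175 [187 184 184] [183 179 178]
-174 [186 184 184] [185 176 178]
-173 [188 187 185] [164 165 170]
-172 [191 191 190] [135 132 133]
-171 [193 195 193] [90 93 86]
-170 [194 196 195] [62 60 51]
-169 [195 196 196] [49 47 50]
-168 [194 195 196] [51 45 51]
-167 [194 195 196] [52 50 53]
-166 [194 195 195] [55 51 52]
-165 [195 194 196] [57 48 52]
-14 [247 247 250] [67 71 70]
-14 [247 247 249] [68 70 68]
-13 [247 247 248] [69 69 69]
-12 [247 247 250] [72 70 70]
-11 [247 247 250] [69 71 71]
-10 [246 247 250] [79 75 74]
-9 [238 247 250] [107  82  76]
-8 [206 247 248] [127  87  84]
-7 [167 246 246] [142  85  87]
-6 [140 247 246] [141  81  88]
-5 [132 247 245] [140  81  89]
-4 [131 249 245] [137  88  90]
-3 [127 248 246] [135  84  87]
-2 [117 248 246] [126  85  84]
-1 [106 248 246] [117  88  81]
0 [ 99 245 243] [109  84  83]
1 [ 96 237 233] [1
[... 724 characters left out ...]
 179]
176 [189 186 184] [185 179 178]
177 [188 186 183] [183 178 177]
178 [187 185 183] [182 177 176]
179 [186 184 184] [181 177 177]
((0.5619027018547058, -0.0426994264125824), (0.21397028863430023, 0.13049347698688507), 74.02631378173828) [[ 0.4697334  -0.12759805]
 [ 0.59518826 -0.16350931]
 [ 0.65407205  0.04219919]
 [ 0.52861714  0.07811046]] [  148   103   236   172 19020]
grip 1175 0.08150415681945139 0.33297665735053233 0.2588179556370639
((0.43431562185287476, 0.1977423131465912), (0.36466723680496216, 0.23668000102043152), 89.91812133789062) [[0.31571516 0.01557799]
 [0.5523949  0.01523976]
 [0.55291605 0.37990665]
 [0.31623632 0.38024485]]
rim [0.52703454 0.2287453  0.03224338] 39
```

```bash
python3 - <<'E'
from m import *
P,p,d=load('potw');C=cloud(P,d);near=np.hypot(C[...,0]-.527,C[...,1]-.2287)<.05
hsv=cv2.cvtColor(p,cv2.COLOR_RGB2HSV)
g=near&(C[...,2]>.082)&(C[...,2]<.105)&(hsv[...,1]>90)&(hsv[...,0]<25);v,u=np.nonzero(g);print('grip',len(v),np.median(C[g][:,2]),u.mean()*1.5,v.mean()*1.5)
w=ray(P,np.c_[u,v],.094)[:,:2].astype(np.float32);r=cv2.minAreaRect(w);print(r,cv2.boxPoints(r)); print(cv2.fitLine(w,cv2.DIST_L2,0,.01,.01).ravel())
# pins: silhouettes
s=(np.hypot(C[...,0]-.527,C[...,1]-.2287)>.034)&near&(C[...,2]>.02)&(C[...,2]<.09);print(np.round(C[s][::6],3))
cv2.imwrite('pics/potc.png',cv2.resize(p[140:250,200:300,::-1],None,fx=5,fy=5,interpolation=cv2.INTER_CUBIC))
E
```

```text
grip 551 0.09349839872920052 369.74863883847553 309.3130671506352
((0.5292002558708191, 0.2283821403980255), (0.010590925812721252, 0.0470188707113266), 89.74883270263672) [[0.50566787 0.22318979]
 [0.5526863  0.22298367]
 [0.55273265 0.2335745 ]
 [0.50571424 0.23378061]]
[ 0.99992317 -0.01239348  0.52885205  0.22827521]
[[0.564 0.23  0.034]
 [0.563 0.229 0.036]
 [0.562 0.23  0.035]
 [0.561 0.23  0.036]
 [0.563 0.227 0.061]
 [0.563 0.23  0.068]
 [0.563 0.229 0.075]
 [0.563 0.228 0.078]
 [0.563 0.227 0.08 ]
 [0.562 0.229 0.084]
 [0.492 0.229 0.082]]
```

View pics/potc.png

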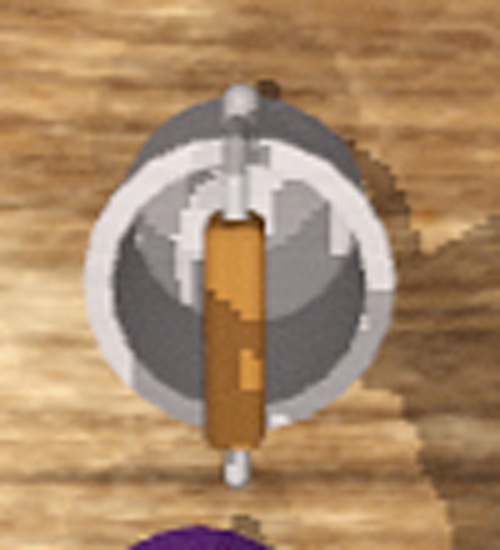

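It is the grey steel pot, with its pin at crop (238,95), so the choice is confirmed. Its centre is about (0.528, 0.228) with yaw 0. The slots are at world angle 0 and the well at about (0.5735, −0.0036). Now I grasp with the tool at yaw π, so that the wrist has room for the twist.

```bash
python3 - <<'E'
from h import *
def st(t):
    s=sense();print(t,round(s['time_s'],2),np.round(s['position'],4),np.round(s['wrist_force'],1),'tq',np.round(s['ft_torque'],2),round(s['finger_gap'],4),np.round(s['joint_pos'],2),'yaw',np.arctan2(s['tcp_rot'][1][0],s['tcp_rot'][0][0]))
move_joints([.377,.36,-.05,1.85,.02,.94,1.08]);st('j')
command_gripper(0.045)
x,y=.528,.2285
movep(np.array([x,y,.15]),R(np.pi));st('above')
move_l(np.array([x,y,.093]),feed=.1,until_force=6);st('down')
command_gripper(0.0,60);st('grip')
move_l(np.array([x,y,.225]),feed=.12);st('lift')
shot('held')
E
```

```text
j 7.13 [ 0.521  -0.2267  0.1968] [-0.  -0.4 -0.4] tq [ 0.03  0.02 -0.01] 0.0848 [ 0.38  0.36 -0.05  1.85  0.02  0.94  1.08] yaw 2.333045178830768
above 9.28 [0.5289 0.2265 0.15  ] [-0.2  0.1 -0.2] tq [-0.01 -0.01  0.02] 0.0446 [-0.19  0.45 -0.38  1.86  0.22  0.87  0.89] yaw 3.1383601771301484
down 10.0 [0.5284 0.2286 0.0933] [-0.2  0.8  0.6] tq [-0.01 -0.   -0.04] 0.045 [-0.21  0.53 -0.36  1.9   0.26  0.76  0.86] yaw 3.1413544246051908
grip 10.39 [0.5285 0.229  0.0938] [0.  0.6 2.4] tq [ 0.07  0.01 -0.03] 0.0107 [-0.21  0.53 -0.36  1.9   0.26  0.76  0.86] yaw -3.1414126851479725
lift 11.64 [0.5275 0.2282 0.224 ] [-0.5  0.2 -3.4] tq [ 0.02  0.02 -0.  ] 0.0107 [-0.16  0.37 -0.41  1.79  0.17  1.01  0.94] yaw 3.1415806182987076
```

```bash
cat >> h.py <<'E'
def st(t):
    s=sense();print(t,round(s['time_s'],2),np.round(s['position'],4),'F',np.round(s['wrist_force'],1),'T',np.round(s['ft_torque'],2),round(s['finger_gap'],4),'q7',np.round(s['joint_pos'][6],2),'yaw',round(np.arctan2(s['tcp_rot'][1][0],s['tcp_rot'][0][0]),4));return s
E
python3 - <<'E'
from h import *
x,y=.574,-.0036
move_l(np.array([x,y,.225]),R(np.pi),feed=.2);st('over')
sleep(.2);st('settled');shot('over')
h=move_l(np.array([x,y,.165]),feed=.06,until_force=5);st('down %s'%h)
if not h:
    h=move_l(np.array([x,y,.147]),feed=.03,until_force=5);st('down2 %s'%h)
E
```

```text
over 13.03 [ 0.5737 -0.0019  0.225 ] F [-0.2 -0.8 -3. ] T [ 0.02 -0.01 -0.  ] 0.011 q7 1.38 yaw -3.1392
settled 13.22 [ 0.5739 -0.0025  0.225 ] F [-1.3  0.7 -3.1] T [ 0.   -0.03  0.02] 0.0106 q7 1.38 yaw -3.1397
down False 14.43 [ 0.5742 -0.0036  0.1654] F [-0.9 -0.7 -2.5] T [-0.03  0.04 -0.04] 0.0108 q7 1.36 yaw 3.1415
down2 False 15.18 [ 0.574  -0.0034  0.1472] F [-1.2  1.3  0.3] T [ 0.14  0.12 -0.02] 0.0106 q7 1.35 yaw -3.1415
```

View pics/over.png

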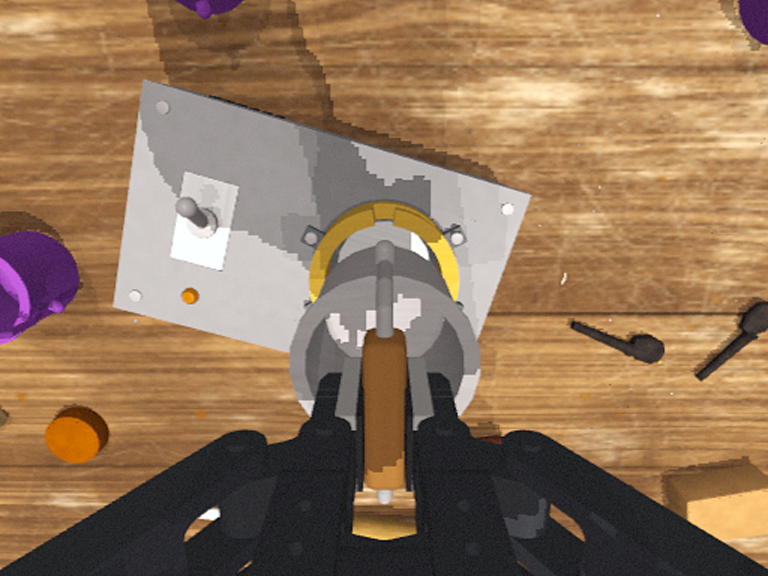

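The image shows the upright pot held over the ring, with its pin heading for the slot at (385,210). The descent brought the pins to about 85 mm, below the rim, so they are in the slots. I press on.

```bash
python3 - <<'E'
from h import *
x,y=.5738,-.0036
h=move_l(np.array([x,y,.1362]),feed=.03,until_force=18);st('press %s'%h)
sleep(.15);st('settled')
E
```

```text
press False 15.68 [ 0.5741 -0.0034  0.137 ] F [-2.7  0.5  8.1] T [0.17 0.68 0.06] 0.0105 q7 1.34 yaw -3.1415
settled 15.83 [ 0.5741 -0.0034  0.1371] F [-3.3  0.3  8.1] T [ 0.13  0.64 -0.01] 0.0111 q7 1.34 yaw -3.1415
```

```bash
python3 - <<'E'
from h import *
x,y=.5730,-.0038
h=move_l(np.array([x,y,.1350]),feed=.02,until_force=10);st('press %s'%h)
sleep(.1);s=st('settled')
f0=s['wrist_force'];t0=s['ft_torque']
for k in range(1,5):
    h=move_l(np.array([x,y,.1350]),R(np.pi-.04*k),feed=.02,until_force=10)
    s=st('tw %d %s'%(k,h))
    if h or abs(s['ft_torque'][2]-t0[2])>.6: break
E
```

```text
press False 16.08 [ 0.574  -0.0034  0.1362] F [-1.9  1.6  9.3] T [ 0.21  0.51 -0.05] 0.0109 q7 1.34 yaw -3.1414
settled 16.18 [ 0.574  -0.0034  0.1363] F [-2.5  1.   8.6] T [ 0.17  0.54 -0.  ] 0.0108 q7 1.34 yaw -3.1414
tw 1 False 16.43 [ 0.5743 -0.0035  0.1364] F [-1.4  0.3  8.1] T [ 0.12  0.42 -0.11] 0.0113 q7 1.31 yaw 3.1014
tw 2 False 16.68 [ 0.5745 -0.0035  0.1365] F [-2.   1.8  8.3] T [ 0.09  0.34 -0.04] 0.011 q7 1.27 yaw 3.0616
tw 3 False 16.93 [ 0.5746 -0.0035  0.1369] F [-2.5 -0.2  9.7] T [ 0.1   0.49 -0.04] 0.0112 q7 1.24 yaw 3.0215
tw 4 False 17.18 [ 0.5748 -0.0035  0.1373] F [-2.   1.  12.9] T [ 0.18  0.6  -0.09] 0.0112 q7 1.2 yaw 2.9813
```

```bash
python3 - <<'E'
from h import *
s=st('now');print(np.round(s['tcp_rot'],4),np.round(s['joint_pos'],4))
print(np.round(inverse_kinematics(np.array([.573,-.0038,.135]),R(np.pi-.16)),4))
shot('tw')
E
```

```text
now 17.18 [ 0.5748 -0.0035  0.1373] F [-2.   1.  12.9] T [ 0.18  0.6  -0.09] 0.0112 q7 1.2 yaw 2.9813
[[-9.872e-01  1.596e-01  4.500e-03]
 [ 1.596e-01  9.872e-01  1.000e-04]
 [-4.400e-03  8.000e-04 -1.000e+00]] [ 0.1368  0.4517 -0.265   1.8834  0.1572  0.822   1.2008]
[ 0.137   0.4539 -0.2647  1.8863  0.1574  0.8214  1.2012]
```

View pics/tw.png

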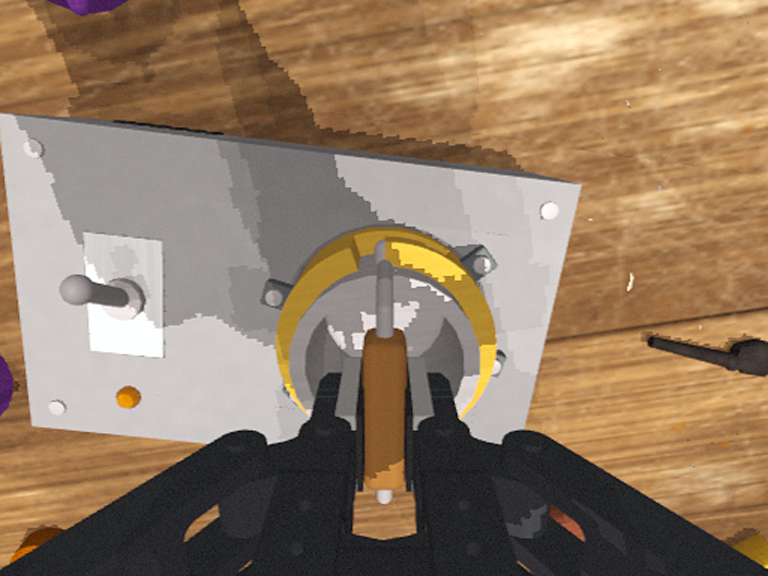

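The slot at (355,245) now lies left of the stirrup leg at (383,245), so the pin is under the ring wall, in the channel. I carry on twisting with the down force regulated.

```bash
python3 - <<'E'
from h import *
x,y,z=.5728,-.0038,.1350; s=sense(); t0=-.02
k=4
while k<19:
    k+=1
    e=s['wrist_force'][2]-10.2; z+=float(np.clip(.00015*e,-.0003,.0005))
    x-=float(np.clip(-.0001*(s['wrist_force'][0]+0.5),-.0002,.0002))
    h=move_l(np.array([x,y,z]),R(np.pi-.04*k),feed=.03,until_force=12)
    s=st('tw %d z%.4f x%.4f %s'%(k,z,x,h))
    if h or abs(s['ft_torque'][2]-t0)>.5 or s['wrist_force'][2]>20: break
E
```

```text
tw 5 z0.1355 x0.5726 False 17.48 [ 0.5748 -0.0036  0.1376] F [ 0.2 -0.  10.3] T [ 0.11  0.27 -0.01] 0.0112 q7 1.17 yaw 2.9412
tw 6 z0.1355 x0.5727 False 17.73 [ 0.5749 -0.0037  0.1376] F [-0.1  1.  10.7] T [ 0.05  0.24 -0.06] 0.0108 q7 1.13 yaw 2.9011
tw 7 z0.1356 x0.5727 False 17.98 [ 0.575  -0.0038  0.1376] F [ 0.6 -0.1  9.5] T [ 0.01  0.16 -0.09] 0.0108 q7 1.1 yaw 2.8611
tw 8 z0.1355 x0.5728 False 18.23 [ 0.5751 -0.0039  0.1375] F [-0.4 -0.3 10.3] T [-0.04  0.23 -0.09] 0.0109 q7 1.06 yaw 2.821
tw 9 z0.1355 x0.5728 False 18.48 [ 0.5752 -0.0039  0.1376] F [-0.1 -0.7 10.3] T [-0.08  0.17 -0.11] 0.0107 q7 1.03 yaw 2.7811
tw 10 z0.1355 x0.5729 False 18.73 [ 0.5753 -0.004   0.1376] F [-0.1  0.5 10.1] T [-0.01  0.14 -0.03] 0.0108 q7 0.99 yaw 2.7411
tw 11 z0.1355 x0.5729 False 18.98 [ 0.5753 -0.004   0.1376] F [ 0.7 -0.   9.6] T [-0.06  0.13 -0.1 ] 0.011 q7 0.96 yaw 2.701
tw 12 z0.1354 x0.5730 False 19.23 [ 0.5754 -0.0041  0.1375] F [-0.5  0.3 11. ] T [-0.13  0.18 -0.07] 0.0115 q7 0.92 yaw 2.661
tw 13 z0.1355 x0.5730 False 19.48 [ 0.5754 -0.0041  0.1376] F [-0.3 -0.5  9.3] T [-0.08  0.14 -0.07] 0.011 q7 0.89 yaw 2.6209
tw 14 z0.1354 x0.5731 False 19.73 [ 0.5755 -0.0042  0.1375] F [-0.4 -0.5 10.7] T [-0.1   0.18 -0.13] 0.0106 q7 0.85 yaw 2.5809
tw 15 z0.1355 x0.5731 False 19.98 [ 0.5755 -0.0042  0.1375] F [ 0.  -0.2 10.2] T [-0.13  0.12 -0.07] 0.0111 q7 0.82 yaw 2.5409
tw 16 z0.1355 x0.5731 False 20.23 [ 0.5755 -0.0043  0.1375] F [-0.6 -0.1  9.5] T [-0.19  0.15 -0.07] 0.0111 q7 0.78 yaw 2.5009
tw 17 z0.1354 x0.5731 False 20.48 [ 0.5755 -0.0043  0.1375] F [-0.9 -1.1 10.5] T [-0.16  0.2   0.02] 0.0111 q7 0.75 yaw 2.4614
tw 18 z0.1354 x0.5731 False 20.73 [ 0.5756 -0.0042  0.1375] F [ 0.  -1.   9.6] T [-0.26  0.12  0.76] 0.0112 q7 0.72 yaw 2.4249
```

The stop is felt: the torque jumps to 0.76 Nm at 0.69 rad. I back off slightly and let the pot rise into the notch.

```bash
python3 - <<'E'
from h import *
x,y,z=.5731,-.0040,.1354
move_l(np.array([x,y,z]),R(np.pi-.675),feed=.03,until_force=12);s=st('back')
for i in range(10):
    z+=.001
    h=move_l(np.array([x,y,z]),R(np.pi-.675),feed=.02,until_force=15);s=st('up %.4f %s'%(z,h))
    if s['wrist_force'][2]<-3.5: break
E
```

```text
back 20.98 [ 0.5755 -0.0042  0.1375] F [-0.3  0.9  9.6] T [-0.04  0.1   0.13] 0.011 q7 0.75 yaw 2.4671
up 0.1364 False 21.23 [ 0.5755 -0.0043  0.1381] F [ 0.7 -0.8  7.7] T [-0.05 -0.01  0.08] 0.0112 q7 0.75 yaw 2.4669
up 0.1374 False 21.48 [ 0.5754 -0.0043  0.139 ] F [ 1.4 -0.6  6.6] T [-0.1  -0.14  0.03] 0.011 q7 0.75 yaw 2.4668
up 0.1384 False 21.73 [ 0.5754 -0.0043  0.1399] F [0.9 0.3 6.2] T [-0.06 -0.16  0.05] 0.0109 q7 0.75 yaw 2.4668
up 0.1394 False 21.98 [ 0.5753 -0.0043  0.1407] F [ 1.2 -0.3  5.2] T [-0.13 -0.31  0.07] 0.0111 q7 0.75 yaw 2.4667
up 0.1404 False 22.23 [ 0.575  -0.0042  0.1414] F [ 3.8 -0.9  5.2] T [-0.16 -0.8   0.03] 0.0106 q7 0.75 yaw 2.4667
up 0.1414 False 22.48 [ 0.5747 -0.0042  0.1418] F [ 4.8 -0.1  3. ] T [-0.18 -1.16  0.09] 0.0108 q7 0.75 yaw 2.4666
up 0.1424 False 22.73 [ 0.5746 -0.0043  0.142 ] F [ 6.3 -0.6 -1.6] T [-0.13 -1.46  0.06] 0.0108 q7 0.75 yaw 2.4666
up 0.1434 False 22.98 [ 0.5745 -0.0043  0.1422] F [ 8.3 -1.1 -7.6] T [-0.06 -1.79  0.11] 0.0109 q7 0.76 yaw 2.4667
```

Roof reached: the pins are at 80 mm. I relax the forces, let go and back out.

```bash
python3 - <<'E'
from h import *
move_l(np.array([.5746,-.0042,.1418]),R(np.pi-.675),feed=.02);st('relax')
command_gripper(.03);st('open'); sleep(.3)
command_gripper(.05)
move_l(np.array([.5746,-.0042,.25]),feed=.15);st('up')
movep(np.array([.53,-.04,.27]),R(np.pi-.3));st('view')
shot('rel')
E
```

```text
relax 23.24 [ 0.575  -0.0042  0.1419] F [ 3.9 -0.7  1.3] T [ 0.   -0.86  0.1 ] 0.0107 q7 0.76 yaw 2.4667
open 23.57 [ 0.5734 -0.0043  0.1411] F [ 0.1 -0.2 -0.1] T [ 0.01  0.   -0.03] 0.0299 q7 0.76 yaw 2.4665
up 25.07 [ 0.5739 -0.0043  0.2491] F [ 0.5 -0.2 -0.6] T [ 0.07 -0.07  0.05] 0.0504 q7 0.78 yaw 2.4666
view 25.57 [ 0.5299 -0.0399  0.2692] F [0.6 0.  0.3] T [0.03 0.01 0.04] 0.0503 q7 1.21 yaw 2.8391
```

View pics/rel.png

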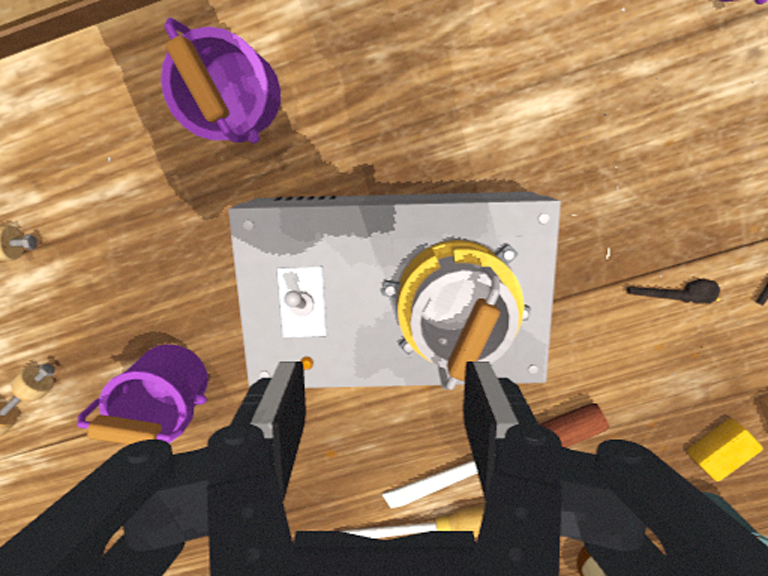

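The pot sits in the ring with the toggle at (295,298), still leaning to the operator's side. I check the pot's height and tilt by depth, then push the toggle.

```bash
python3 - <<'E'
from m import *
P,p,d=load('rel');C=cloud(P,d);w=np.array([.5735,-.0036]);r=np.hypot(C[...,0]-w[0],C[...,1]-w[1]);hs=cv2.cvtColor(p,cv2.COLOR_RGB2HSV)
b=(r>.0275)&(r<.033)&(abs(C[...,2]-.108)<.006)&(hs[...,1]<70)
q=C[b];A=np.c_[q[:,:2]-w,np.ones(len(q))];c=np.linalg.lstsq(A,q[:,2],rcond=None)[0];print('bead',len(q),'tilt',c[:2],'z',c[2],np.median(q[:,2]),circ(cv2.convexHull(ray(P,np.argwhere(b)[:,::-1],.108)[:,:2].astype(np.float32))[:,0]))
g=(r<.035)&(C[...,2]>.13)&(C[...,2]<.16);print('grip top',np.median(C[g][:,2]),g.sum())
t=(np.hypot(C[...,0]-.5446,C[...,1]+.1045)<.035)&(C[...,2]>.088)&(C[...,2]<.12);print('tip',t.sum(),C[t].mean(0))
th=-.2787;ex=np.array([np.cos(th),np.sin(th)]);piv=w-.105*np.array([-np.sin(th),np.cos(th)])
command_gripper(0.0,40)
def pt(a,z): return np.array([*(piv+a*ex),z])
movep(pt(-.046,.16),R(th+np.pi));st('a')
move_l(pt(-.046,.113),feed=.1,until_force=6);st('b')
h=move_l(pt(-.003,.113),feed=.04,until_force=12);st('push %s'%h)
move_l(pt(-.046,.113),feed=.1);move_l(pt(-.046,.2),feed=.15)
movep(np.array([.53,-.04,.27]),R(np.pi-.3));st('view');shot('sw')
E
```

```text
bead 914 tilt [-0.00173012  0.00121358] z 0.1075460931355708 0.10770917384202255 [ 0.57333393 -0.00445818  0.03224994]
grip top 0.14098495454906312 1033
tip 104 [ 0.53110074 -0.10025903  0.09981801]
a 26.72 [ 0.5015 -0.0915  0.1608] F [0.  0.5 0.5] T [-0.02 -0.1  -0.07] 0.0001 q7 1.32 yaw 2.8628
b 27.33 [ 0.5013 -0.0916  0.1138] F [-0.4 -0.1  1.3] T [ 0.08  0.04 -0.06] 0.0 q7 1.3 yaw 2.8635
push False 28.56 [ 0.5407 -0.1035  0.1126] F [-5.   2.6  0.1] T [0.35 1.06 0.09] 0.0001 q7 1.31 yaw 2.8631
view 30.33 [ 0.5299 -0.0394  0.2694] F [-0.3 -0.3 -0.2] T [-0.02  0.05 -0.03] -0.0001 q7 1.21 yaw 2.8431
```

View pics/sw.png

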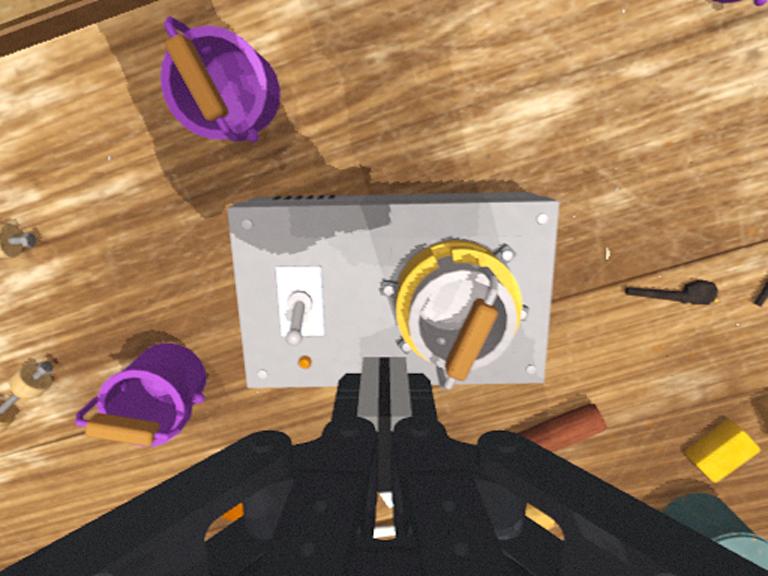

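The toggle's ball is now at (293,338), leaning to the back, and the pot is unchanged. I check both numerically before handing in.

```bash
python3 - <<'E'
from m import *
P,p,d=load('sw');C=cloud(P,d);w=np.array([.5735,-.0036]);th=-.2787;ex=np.array([np.cos(th),np.sin(th)]);piv=w-.105*np.array([-np.sin(th),np.cos(th)])
t=(np.hypot(C[...,0]-piv[0],C[...,1]-piv[1])<.035)&(C[...,2]>.088)&(C[...,2]<.12);a=(C[t].mean(0)[:2]-piv)@ex
r=np.hypot(C[...,0]-w[0],C[...,1]-w[1]);b=(r>.0275)&(r<.033)&(abs(C[...,2]-.108)<.006);ok=abs(np.median(C[b][:,2])-.108)<.0015
print(t.sum(),a,'angle',np.arcsin(a/.032)+.42,np.median(C[b][:,2]))
if a>.0105 and ok: print(finish_job())
E
```

```text
141 0.010051425858790423 angle 0.7395159623336638 0.10771573459925687
```

The angle is about 0.74 to 0.78 rad, over the limit but short of the stop. I give it one more small push for margin.

```bash
python3 - <<'E'
from m import *
w=np.array([.5735,-.0036]);th=-.2787;ex=np.array([np.cos(th),np.sin(th)]);piv=w-.105*np.array([-np.sin(th),np.cos(th)])
def pt(a,z): return np.array([*(piv+a*ex),z])
movep(pt(-.046,.16),R(th+np.pi));move_l(pt(-.046,.113),feed=.1,until_force=6)
print(move_l(pt(.0015,.113),feed=.04,until_force=12));st('push')
move_l(pt(-.046,.113),feed=.1);move_l(pt(-.046,.2),feed=.15)
movep(np.array([.53,-.04,.27]),R(np.pi-.3));P,p,d=shot('sw2');C=cloud(P,d)
t=(np.hypot(C[...,0]-piv[0],C[...,1]-piv[1])<.035)&(C[...,2]>.088)&(C[...,2]<.12);a=(C[t].mean(0)[:2]-piv)@ex
r=np.hypot(C[...,0]-w[0],C[...,1]-w[1]);b=(r>.0275)&(r<.033)&(abs(C[...,2]-.108)<.006);z=np.median(C[b][:,2])
print(a,np.arcsin(a/.032)+.42,z);st('end')
if a>.0095 and abs(z-.108)<.0015: print(finish_job())
E
```

```text
True
push 32.65 [ 0.5405 -0.1033  0.1119] F [-0.6  0.4  2.9] T [ 0.14  0.35 -0.01] -0.0002 q7 1.31 yaw 2.863
0.010006929053020289 0.7380516615863779 0.1077340127066167
end 34.46 [ 0.5291 -0.0404  0.2685] F [ 0.7 -0.1 -1. ] T [-0.05  0.01 -0.01] 0.0 q7 1.22 yaw 2.8415
the job is handed in; nothing more can be done
None
```

The job is handed in: the pot is locked in the ring (pins about 80 mm above the bench, tilt near zero by depth), the toggle is on at about 0.74 rad, and the arm is clear of everything; no verdict was returned.

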